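Turn the painted vent plate over on the drying rack with the filling knife

TASK

On the drying rack, turn over the vent plate that lies white painted face up, so that its bare metal back is up for coating; the paint is fresh, so touch that plate only with the knife. Take the blue-handled filling knife out of the notched rack, where it stands on edge, lay it down flat on the bench, let go, and take it up again with its blade level; then slip the blade between the battens under the plate's near edge, lift and tip the plate over so that it ends lying flat on the battens, and lay the knife down flat on the bench. Leave the other plate, the other tools and the clutter where they are.

Things in the scene. Friction and masses are not known exactly. Their poses are not given: they have to be found in the camera images.
- drying_rack: Fixed plywood board 220 x 236 x 8 mm with 4 battens along its 220 mm x axis (pointing roughly away from the robot). Battens 10 mm wide, rubber tops 34 mm above the bench, at y -96, -22, 22, 96 mm: two bays centred at y -59 and 59, each 64 mm clear between its battens. Origin: board centre on the bench, z up. A plate lies across each bay in the robot-side half; the far half is free.
- vent_center (a point): Centre of the plate to turn: flat, rigid, 58 (x, along battens) x 96 (y) x 4 mm, 45 g; white face with 3 dark mesh-closed slots on +z (up at first), bare metal on -z. Lies on the batten tops in either bay; x points away from the robot, near edge 29 mm robot-side of this point. Raised by the near edge it pivots on its far edge, which grips the rubber, and falls over once past upright.
- spare_vent_center (a point): Centre of a like plate in the other bay that has been turned already (bare metal up). Leave it alone.
- knife_rack: Fixed wooden rack, base 180 x 200 x 10 mm, with two notched cross-boards 52 mm high, 69 mm robot-side and 61 mm beyond its origin (base centre, on the bench). Three tools stand on edge in it at y -60, 0 and 60 mm, parallel to its x axis, which points away from the robot. A tool raised 35 mm is clear of it. The bench between the two racks is clear.
- knife_grip (a point): Grasp point on the blue handle of the 90 g filling knife, near its centre of mass. x: to the blade tip; y: through the thickness (level in the rack, vertical when flat); z: across the width. Handle 100 long (75 behind this point to 25 ahead) x 14 (y) x 26 mm (z). In any notch, 46 mm above the bench; free for fingers from 45 mm behind this point to 25 ahead. Both faces alike.
- knife_tip (a point): Middle of the blade's end edge, 105 mm ahead of knife_grip. Steel blade 68 long, 38 wide, 2 mm thick, in the handle's mid-plane. Flat on the bench the knife rests on its handle, handle centre and blade 7 mm up. Stood on its edge on the bench (centre about 19 mm up) it may stay up until nudged sideways, then falls flat.
- brush: Flat paint brush with a wooden handle standing on edge in the knife rack; leave it.
- sander: Orange sanding paddle standing on edge in the knife rack; leave it.
- paint_tin: Small white paint tin, 87 mm across and 94 mm high, beyond the gap between the two racks; leave it.
- tape: Roll of masking tape lying flat, 104 mm across, 24 mm high; leave it.
- phone: Black phone lying flat, 150 x 72 x 9 mm; leave it.
Things that resemble listed ones, but are neither listed nor needed, are in the scene too. Leave any red or turquoise look-alike of the part that bears vent_center alone.

How it is judged:
On the way, in this order (a step that is already met when the one before it is completed fails the run):
1. the filling knife is out of its rack, lying flat on the bench, let go ((angle between knife_grip's own y axis and vertical below 0.15 rad or angle between knife_grip's own y axis and vertical above 2.99 rad) and height (world z) of knife_grip below 0.013 m and contact force between the fingers and knife below 0.5 N), for 0.2 s.
2. the plate's edge is raised on the knife's blade (angle between vent_center's own z axis and vertical between 0.4 and 1.8 rad and contact force between knife and vent above 0.01 N), for 0.1 s.
At the end, for the whole second after the job is handed in: The plate lies bare side up and flat (within 4 degrees) on the batten tops of the drying rack (centre within 2.5 mm of 36 mm above the bench, not off either end of the battens); the knife lies flat on the bench (within 8 degrees, handle centre less than 13 mm up); both are at rest (angle between vent_center's own z axis and vertical above 3.07 rad and z of vent_center in the frame of drying_rack between 0.0335 and 0.0385 m and x of vent_center in the frame of drying_rack between -0.11 and 0.1 m and (angle between knife_grip's own y axis and vertical below 0.15 rad or angle between knife_grip's own y axis and vertical above 2.99 rad) and height (world z) of knife_grip below 0.013 m and linear speed of each of vent, knife below 0.02 m/s); the robot touches nothing.
It fails at once if the fingers or arm touch the vent plate (contact force between any of the fingers, the arm and vent above 0.3 N).
It fails at once if the other plate is shifted more than 12 mm (distance of spare_vent_center from where it was at the start of the episode above 0.012 m).
It fails at once if the brush or the sanding paddle is shifted more than 20 mm (distance of any of brush, sander from where it was at the start of the episode above 0.02 m).
It fails at once if the tin, tape or phone is shifted more than 30 mm (distance of any of paint_tin, tape, phone from where it was at the start of the episode above 0.03 m).
It also fails if it takes over 58 s, if anything falls off the work surface, if the arm or the gripper's body presses on something with over 40 N, if the wrist force passes 120 N, or if a joint passes its speed limit or range.

ROBOT

A 6-joint arm with a two-finger parallel gripper is mounted at the origin on the work surface. World frame = base frame: x ahead of the robot, y to its left, z up, the work surface at z = 0. Lengths are in m, angles in rad, forces in N, time in s.
With the tool pointing down it reaches from about 0.275 to 0.75 m from the base axis. Payload 10.2 kg.
Tool frame: the origin (TCP) lies at the very end of the fingers, on their centre line; the grasp point (between the pads) lies 19 mm behind it; z points along the fingers, y is the line along which they close (so a half turn about z gives the same grasp; the last joint's range is limited). The gripper opens to 85 mm and grips with 20 to 120 N. Pads are 22 mm wide; open, the fingers measure 114 mm over their backs; the gripper's body (76 mm by 85 mm) begins 54 mm behind the grasp point. The pads swing forward as they close: fully open they stand 13 mm farther back than shut.
Start: joints at [1.003, 0.313, 1.498, -0, 1.331, -0.223], TCP at [0.177, 0.494, 0.199] pointing down, gripper open.
Joint ranges: [-2.94, 2.94], [-0.97, 2.17], [0.19, 2.56], [-1.23, 4.37], [0.02, 3.11], [-2.88, 2.88]. Speed limits (rad/s): [2.39, 2.39, 3.01, 3.14, 3.14, 3.14].

INTERFACE

Orientations are given as [roll, pitch, yaw] about the fixed x, y, z axes, in that order (R = Rz(yaw) Ry(pitch) Rx(roll)).
In Python, from plant import monitor, viewer, workorder gives the robot as it stands. The module is installed in compiled form; this text tells all that it offers.
- The arm moves only by the shell command python3 -m inch 'ROWS' [FORCE]. ROWS is text: rows parted by semicolons, each of 7 numbers parted by spaces: the finger opening in mm, from 0 to 85.4, then the shift along the tool's x, y, z normalised to -1 to 1, where 1 is 2 cm, then the turn, a rotation vector about the tool's x, y, z normalised to -1 to 1, where 1 is 8 degrees. A call has 1 to 8 rows; each row shifts and turns the commanded pose from where the row before left it, along the tool's axes as they then stand; what a row does not reach is not made up. A row lasts 1/10 s, in which the tool goes at most 50 mm and 8.59 degrees, less where a joint would pass 70% of its speed; a pose out of reach is approached as far as the arm can. A call with a number of a shift or a turn outside -1 to 1 is refused whole. A call with a gripper value outside its range is refused whole. The fingers move at their own pace and stop on an object; FORCE is the grip in N (left out, the last holds). Time passes only in rows, so rows that do not move let the fingers close. It gives the time, the measured TCP pose, the force, the opening and the grip force at its end, in the units of the state.
- monitor.read_state(): the state, without advancing time (a new reading comes with each control period).
- viewer.snapshot(name): name is "scene" or "top" or "wrist"; returns a dict with "frame" (480x640x3 uint8, blue, green, red), "fovy" (degrees; the focal length in pixels is half the picture's height over the tangent of half this angle, whatever the lens; pixels are square), "cx", "cy" (the principal point, pixels), "R" (3x3) and "t" (3): a world point X has camera coordinates R X + t. Camera axes: x right, y down, z forward; pixel columns grow to the right and rows downward; lengths in m; the calibration is good to about 2 mm. A picture is of the moment at which its call begins. There is no depth.
- workorder.hand_in(): hands the job in; it is judged then, once.
The state is a dict: "t": time; "joint_pos": joint angles; "dq": joint speeds; "tau": joint torques, N m; "ee_pos": TCP position; "eef_rot": TCP orientation; "wrist_force": force on the tool from outside, world axes, zero at the start; "ft_torque": the same for the moment, N m; "grip_width": finger opening in m; "grip_force": force on a finger pad.
Only numpy, scipy, OpenCV 4.12 (cv2) and the standard library are available. Lean on these libraries where they do the work, as an engineer would, in place of code of your own. Each camera call takes 0.05 s, during which the arm holds its last target. There are 200 camera calls.

## Working session

There is one attempt and no reset: what is moved stays moved. The work goes in short steps, Python scripts to look and compute and a shell command to move; the robot and the scene stay as the last step left them, time stands still between calls to the robot, and variables do not carry over. Pictures are saved under pics/ and viewed, at most 10 in all, crops included, and the job is handed in when it is done.

```bash
mkdir -p pics
python3 - <<'E'
from plant import monitor, viewer
import cv2, numpy as np
for n in("scene","top"):
    s=viewer.snapshot(n); cv2.imwrite(f"pics/{n}0.png",s["frame"])
    print(n,s["fovy"],s["cx"],s["cy"],np.round(s["R"],4).tolist(),np.round(s["t"],4))
print(monitor.read_state())
E
```

```text
scene 44.04706280896395 326.99457656876007 239.1801796341015 [[0.5103, 0.86, 0.001], [0.7106, -0.421, -0.5637], [-0.4844, 0.2884, -0.826]] [-0.2929 -0.3303  1.7029]
top 52.38053894967181 318.1582329486696 239.86605476446323 [[0.011, -0.9999, 0.0103], [-0.9827, -0.0127, -0.1847], [0.1848, -0.0081, -0.9827]] [0.0127 0.5266 1.0441]
{'t': 0.1, 'joint_pos': array([ 1.00260847e+00,  3.13416201e-01,  1.49834017e+00,  2.61127750e-05,
        1.33100729e+00, -2.23418804e-01]), 'dq': array([ 0.00049314, -0.00257675, -0.00116003, -0.00206936, -0.00244477,
        0.00104601]), 'tau': array([ 3.84452491e-03, -4.12896895e+01, -2.60141391e+01, -4.54117571e-05,
        3.07553244e-03, -4.17255956e-05]), 'ee_pos': array([0.17731015, 0.49387718, 0.19828887]), 'eef_rot': array([-3.14045636e+00, -2.84183198e-04,  2.79681723e+00]), 'wrist_force': array([ 0.29757552, -0.40409808,  0.83096871]), 'ft_torque': array([-0.01177706, -0.0500933 , -0.03275313]), 'grip_force': 0.0, 'grip_width': 0.0850878850678375}
```

View pics/top0.png

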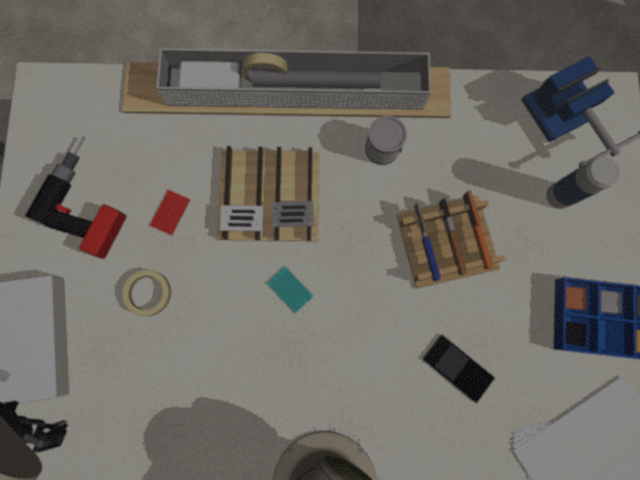

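View pics/scene0.png

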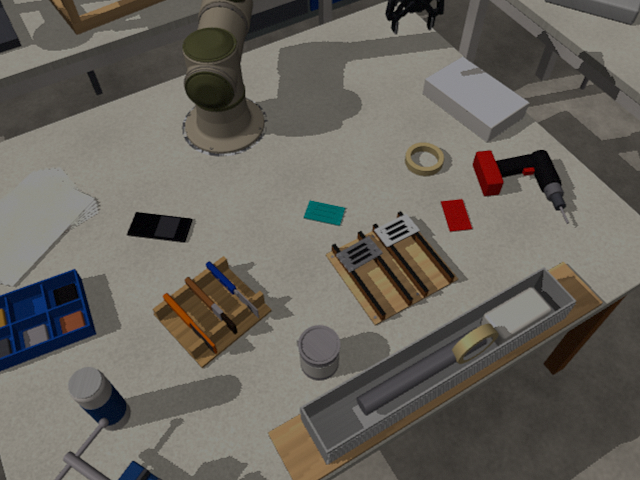

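Top view: white plate at (242,218), spare at (292,214), and the knife's blue handle from (424,237) to (437,278) in the leftmost notch. The scene view agrees with this.

```bash
cat > h.py <<'E'
from plant import monitor, viewer
import cv2, numpy as np
def f(s): return 240/np.tan(np.radians(s["fovy"])/2)
def ray(s,u,v,z):
    R=np.array(s["R"]);t=np.array(s["t"]);c=-R.T@t
    d=R.T@np.array([(u-s["cx"])/f(s),(v-s["cy"])/f(s),1]); return c+d*(z-c[2])/d[2]
def proj(s,X):
    p=np.array(s["R"])@X+s["t"]; return p[:2]/p[2]*f(s)+[s["cx"],s["cy"]]
def blobs(s,lo,hi,amin,roi=None):
    h=cv2.cvtColor(s["frame"],cv2.COLOR_BGR2HSV); m=cv2.inRange(h,lo,hi)
    if roi: k=np.zeros_like(m); a,b,c,d=roi; k[b:d,a:c]=255; m&=k
    m=cv2.morphologyEx(m,cv2.MORPH_CLOSE,np.ones((3,3)))
    return [c for c in cv2.findContours(m,0,2)[0] if cv2.contourArea(c)>amin]
E
python3 - <<'E'
from h import *
s=viewer.snapshot("top")
for c in blobs(s,(105,120,50),(130,255,255),60,(400,190,500,300)):
    r=cv2.minAreaRect(c); b=cv2.boxPoints(r); print("knife",r,[np.round(ray(s,*p,.055),3).tolist() for p in b], ray(s,*r[0],.055))
for n,z,pts in [("plate",.038,[(221,205),(263,206),(262,231),(221,230)]),("spare",.038,[(273,202),(312,202),(312,227),(272,227)]),("boardnear",.008,[(219,240),(319,241),(320,149),(222,149)]),("batt top ends",.034,[(229,148),(261,148),(279,149),(310,149)]),("krack",.01,[(414,286),(499,268)]),("krack top boards",.052,[(398,214),(473,194),(407,265),(503,262)]),("tin",.094,[(386,132)])]:
    print(n,[np.round(ray(s,*p,z),3).tolist()[:2] for p in pts])
h=cv2.resize(s["frame"][130:300,200:520],None,fx=2.5,fy=2.5,interpolation=2);cv2.imwrite("pics/crop.png",h)
E
```

```text
knife ((431.31121826171875, 258.41705322265625), (42.707584381103516, 5.153252601623535), 75.0685806274414) [[0.532, -0.216, 0.055], [0.535, -0.227, 0.055], [0.443, -0.249, 0.055], [0.439, -0.237, 0.055]] [ 0.48671468 -0.23230931  0.055     ]
plate [[0.607, 0.242], [0.606, 0.146], [0.547, 0.146], [0.548, 0.239]]
spare [[0.616, 0.123], [0.617, 0.034], [0.558, 0.033], [0.557, 0.124]]
boardnear [[0.531, 0.249], [0.532, 0.017], [0.757, 0.017], [0.754, 0.252]]
batt top ends [[0.746, 0.231], [0.747, 0.156], [0.746, 0.113], [0.747, 0.04]]
krack [[0.429, -0.202], [0.473, -0.399]]
krack top boards [[0.588, -0.161], [0.637, -0.333], [0.472, -0.179], [0.481, -0.393]]
tin [[0.766, -0.13]]
```

View pics/crop.png

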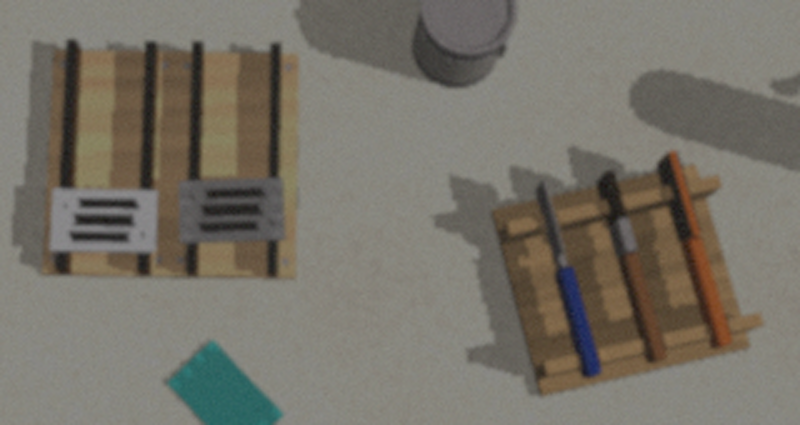

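White plate centre is about (0.577, 0.193). The drying rack centre is about (0.643, 0.134) with yaw near 0. Knife grip is about (0.510, -0.226) with yaw near 0.225. The sizes agree with those given, so I'll move.

```bash
python3 -m inch '45 0 0 0 0 0 -0.82;45 0 0 0 0 0 -0.82;45 0 0 0 0 0 -0.82;45 0 0 0 0 0 -0.82;45 0 0 0 0 0 -0.82;45 -0.2 -0.97 0 0 0 0;45 -0.2 -0.97 0 0 0 0;45 -0.2 -0.97 0 0 0 0'
python3 -m inch '45 -0.2 -0.97 0 0 0 0;45 -0.2 -0.97 0 0 0 0;45 -0.2 -0.97 0 0 0 0;45 -0.2 -0.97 0 0 0 0;45 -0.2 -0.97 0 0 0 0;45 -0.2 -0.97 0 0 0 0;45 -0.2 -0.97 0 0 0 0;45 -0.2 -0.97 0 0 0 0'
python3 -m inch '45 -0.2 -0.97 0 0 0 0;45 -0.2 -0.97 0 0 0 0;45 -0.2 -0.97 0 0 0 0;45 -0.2 -0.97 0 0 0 0;45 -0.2 -0.97 0 0 0 0;45 -0.2 -0.97 0 0 0 0;45 -0.2 -0.97 0 0 0 0;45 -0.2 -0.97 0 0 0 0'
python3 -m inch '45 -0.2 -0.97 0 0 0 0;45 -0.2 -0.97 0 0 0 0;45 -0.2 -0.97 0 0 0 0;45 -0.2 -0.97 0 0 0 0;45 -0.2 -0.97 0 0 0 0;45 -0.2 -0.97 0 0 0 0;45 -0.2 -0.97 0 0 0 0;45 -0.2 -0.97 0 0 0 0'
python3 -m inch '45 -0.2 -0.97 0 0 0 0;45 -0.2 -0.97 0 0 0 0;45 -0.2 -0.97 0 0 0 0;45 -0.2 -0.97 0 0 0 0;45 -0.2 -0.97 0 0 0 0;45 -0.2 -0.97 0 0 0 0;45 -0.2 -0.97 0 0 0 0;45 0 0 0 0 0 0'
```

```text
t: 0.95
ee_pos: [0.2024, 0.4393, 0.1985]
eef_rot: [-3.141, -0.0, -2.914]
wrist_force: [-0.0, 0.5, -1.1]
grip_width: 0.0452
grip_force: 0.0
t: 1.75
ee_pos: [0.2686, 0.2953, 0.1987]
eef_rot: [-3.141, -0.0, -2.914]
wrist_force: [0.1, 0.3, -0.1]
grip_width: 0.045
grip_force: 0.0
t: 2.55
ee_pos: [0.3348, 0.1514, 0.1987]
eef_rot: [3.142, -0.0, -2.914]
wrist_force: [0.6, -0.0, -0.5]
grip_width: 0.045
grip_force: 0.0
t: 3.35
ee_pos: [0.4011, 0.0074, 0.1987]
eef_rot: [3.141, -0.0, -2.914]
wrist_force: [-0.4, 0.3, 0.3]
grip_width: 0.0451
grip_force: 0.0
t: 4.15
ee_pos: [0.4592, -0.1193, 0.1983]
eef_rot: [3.141, -0.001, -2.916]
wrist_force: [-0.6, 0.5, 0.2]
grip_width: 0.0448
grip_force: 0.0
```

```bash
python3 -m inch '45 -0.3 -0.97 0 0 0 0;45 -0.3 -0.97 0 0 0 0;45 -0.3 -0.97 0 0 0 0;45 -0.3 -0.97 0 0 0 0;45 0 0 0 0 0 0'
python3 - <<'E'
from h import *
s=viewer.snapshot("wrist"); cv2.imwrite("pics/w1.png",s["frame"])
for c in blobs(s,(105,110,40),(130,255,255),300):
    r=cv2.minAreaRect(c); print(r); b=cv2.boxPoints(r)
    print([np.round(ray(s,*p,.059),4).tolist()[:2] for p in b], ray(s,*r[0],.059))
print(proj(s,np.array([.51,-.2255,.059])))
E
```

```text
t: 4.65
ee_pos: [0.5, -0.1887, 0.1983]
eef_rot: [3.141, -0.0, -2.915]
wrist_force: [-0.8, 0.1, 0.4]
grip_width: 0.0448
grip_force: 0.0
((271.9349060058594, 175.50282287597656), (127.4882583618164, 20.067996978759766), 87.51044464111328)
[[0.4415, -0.2491], [0.4376, -0.235], [0.5327, -0.212], [0.5371, -0.2275]] [ 0.48484647 -0.23146957  0.059     ]
[273.46118948 208.35430537]
```

View pics/w1.png

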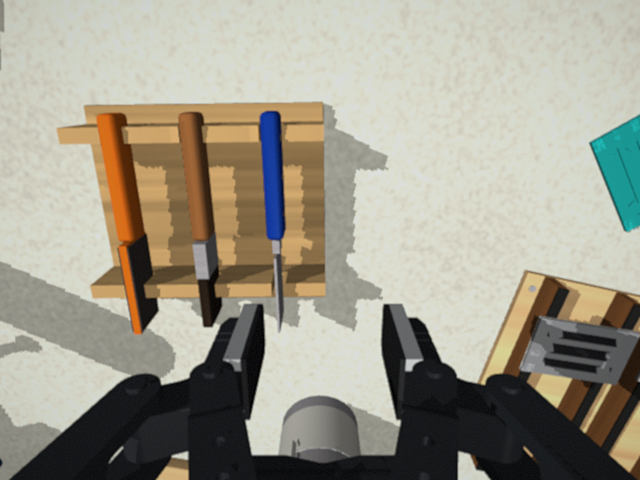

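The wrist view shows the blue handle from (270,112) to (277,240), which puts the grip at (0.509, -0.226). Both cameras agree, so I'll go down on it.

```bash
python3 -m inch '45 0 -0.95 0 0 0 0;45 0 -0.95 0 0 0 0;45 0 0 1 0 0 0;45 0 0 1 0 0 0;45 0 0 1 0 0 0;45 0 0 1 0 0 0;45 0 0 1 0 0 0;45 0 0 0 0 0 0'
python3 -m inch '45 0 0 1 0 0 0;45 0 0 1 0 0 0;45 0 0 1 0 0 0;45 0 0 0.2 0 0 0;45 0 0 0 0 0 0'
python3 -m inch '0 0 0 0 0 0 0;0 0 0 0 0 0 0;0 0 0 0 0 0 0;0 0 0 0 0 0 0;0 0 0 0 0 0 0;0 0 0 0 0 0 0' 60
```

```text
t: 5.5
ee_pos: [0.5068, -0.223, 0.0967]
eef_rot: [3.138, -0.003, -2.913]
wrist_force: [-0.2, 0.6, -0.0]
grip_width: 0.0453
grip_force: 0.0
t: 6.0
ee_pos: [0.5084, -0.2247, 0.0355]
eef_rot: [-3.142, 0.0, -2.914]
wrist_force: [0.1, -0.4, -0.2]
grip_width: 0.0455
grip_force: 0.0
t: 6.6
ee_pos: [0.5083, -0.225, 0.0348]
eef_rot: [-3.142, -0.0, -2.914]
wrist_force: [0.4, 0.2, 0.9]
grip_width: 0.0
grip_force: 0.0
```

Run:
```python
from h import *
a=viewer.snapshot("wrist")["frame"]; b=viewer.snapshot("scene")["frame"][200:400,120:320]
cv2.imwrite("pics/w2.png",np.hstack([cv2.resize(a,(440,330)),cv2.resize(b,(330,330))]))
```

```text
(no output)
```

View pics/w2.png

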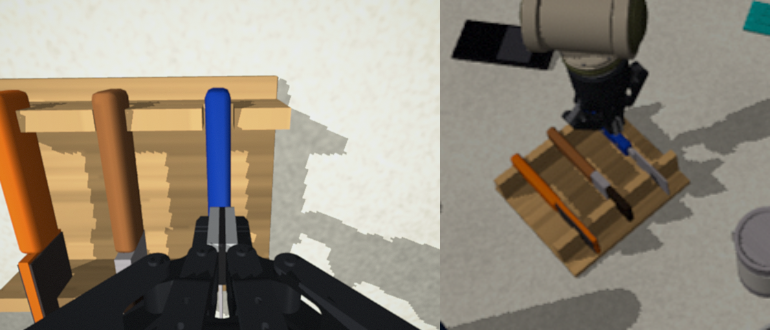

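Left half: the closed fingers sit in line with the handle at (220,225), apparently with the handle between them. The gap reading of 0 contradicts this, so I'll re-read it and test with a small lift.

```bash
python3 -m inch '0 0 0 0 0 0 0;0 0 0 0 0 0 0' 60; python3 -m inch '0 0 0 -0.5 0 0 0;0 0 0 -0.5 0 0 0;0 0 0 0 0 0 0'
python3 - <<'E'
from h import *
print(monitor.read_state())
a=viewer.snapshot("wrist")["frame"]; b=viewer.snapshot("scene")["frame"][200:300,200:300]
cv2.imwrite("pics/w3.png",np.hstack([cv2.resize(a[200:,160:480],(457,400)),cv2.resize(b,(330,400))]))
E
```

```text
t: 6.9
ee_pos: [0.5083, -0.225, 0.0348]
eef_rot: [3.142, -0.0, -2.914]
wrist_force: [-0.5, -0.6, -0.0]
grip_width: -0.0002
grip_force: 0.0
t: 7.2
ee_pos: [0.5092, -0.2256, 0.0568]
eef_rot: [-3.139, 0.002, -2.914]
wrist_force: [-0.0, 0.4, -0.4]
grip_width: -0.0002
grip_force: 0.0
{'t': 7.2, 'joint_pos': array([-6.27398811e-01,  5.28387816e-01,  1.57593374e+00,  2.92607609e-05,
        1.03379612e+00, -2.42590009e+00]), 'dq': array([-0.00077695,  0.01860168,  0.02371705, -0.00090471, -0.02381092,
        0.00186506]), 'tau': array([ 3.17010807e-02, -4.70711732e+01, -2.20601499e+01, -1.40939388e-03,
        2.44689155e-01,  3.32669333e-05]), 'ee_pos': array([ 0.50923393, -0.2255973 ,  0.05680793]), 'eef_rot': array([-3.13898682e+00,  2.29908679e-03, -2.91389963e+00]), 'wrist_force': array([-0.0228015 ,  0.35510338, -0.44919586]), 'ft_torque': array([-0.05566545, -0.03465957,  0.01322167]), 'grip_force': 0.0, 'grip_width': -0.00016578694176105118}
```

View pics/w3.png

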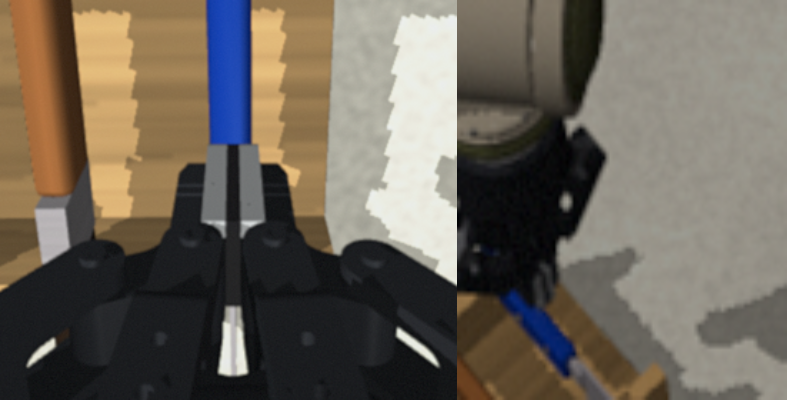

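Run:
```python
from h import *
for n in("scene","top","wrist"):
    s=viewer.snapshot(n); 
    print(n,"tcp px",proj(s,monitor.read_state()["ee_pos"]),"c",-np.array(s["R"]).T@s["t"])
    for c in blobs(s,(105,110,35),(130,255,255),40,{"scene":(150,200,300,380),"top":(390,190,500,300),"wrist":(150,0,450,480)}[n]):
        r=cv2.minAreaRect(c); b=cv2.boxPoints(r); print(np.round(r[0]),np.round(r[1]),[np.round(ray(s,*p,.059),3).tolist()[:2] for p in b])
    if n=="scene": cv2.imwrite("pics/s3.png",cv2.resize(s["frame"][180:340,120:320],(800,600)))
```

```text
scene tcp px [227.0013572  280.87812764] c [ 1.20904422 -0.37832415  1.22064266]
[225. 282.] [28.  6.] [[0.478, -0.245], [0.472, -0.231], [0.541, -0.215], [0.547, -0.229]]
top tcp px [427.6337192  248.85197029] c [0.32445727 0.02778462 1.12320573]
wrist tcp px [321.8334818  283.65768669] c [ 0.42626175 -0.24333079  0.2307049 ]
[317. 213.] [176.  32.] [[0.44, -0.249], [0.437, -0.237], [0.513, -0.218], [0.517, -0.233]]
```

View pics/s3.png

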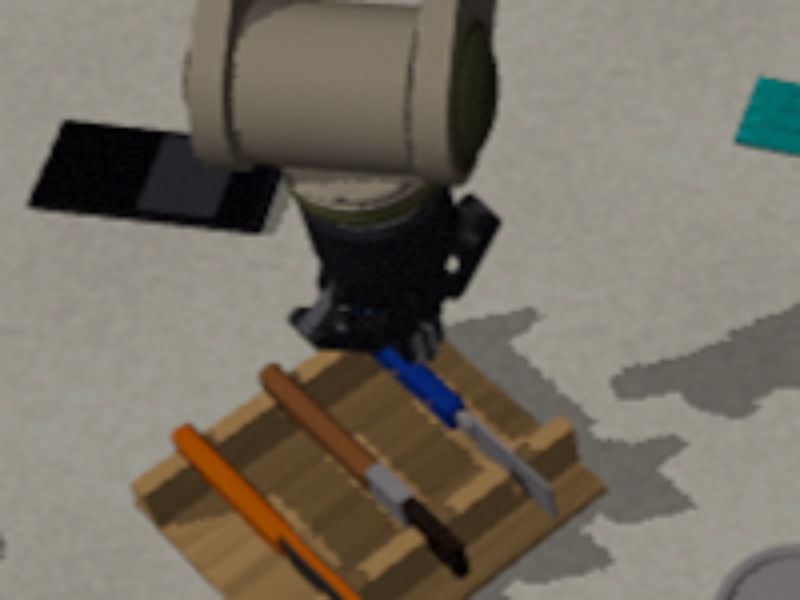

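The silver fingertips show at scene px (226,268), but the reported TCP projects to (227,281), so they look higher than reported. I'll triangulate them.

Run:
```python
from h import *
s=viewer.snapshot("scene");w=viewer.snapshot("wrist")
P=lambda s: f(s)*0+np.array([[f(s),0,s["cx"]],[0,f(s),s["cy"]],[0,0,1]])@np.c_[s["R"],s["t"]]
X=cv2.triangulatePoints(P(s),P(w),np.array([[226.],[268.5]]),np.array([[321.],[301.]])); X=(X[:3]/X[3]).ravel()
print(X, proj(s,X),proj(w,X), monitor.read_state()["ee_pos"])
for z in(.06,.07,.08,.09): print(z,proj(s,np.array([.509,-.2256,z])),proj(w,np.array([.509,-.2256,z])))
```

```text
[ 0.49930604 -0.22087283  0.08977073] [224.77803035 269.16714045] [337.13573385 305.66581103] [ 0.50815787 -0.22487934  0.0545211 ]
0.06 [226.56611406 280.10030569] [319.78782136 290.42259961]
0.07 [225.9486572  277.84554179] [319.62720904 300.8453694 ]
0.08 [225.32350375 275.56267231] [319.44871579 312.42850342]
0.09 [224.69050891 273.25116845] [319.24917957 325.3771985 ]
```

The fingertips triangulate about 25–30 mm higher than the reported TCP. That fits the fingers having closed above the handle without any force. I'll reopen, go lower to a reported z of 0.015 (still above the rack base in any case) and close again.

```bash
python3 -m inch '45 0 0 0 0 0 0;45 0 0 0 0 0 0;45 0 0 0 0 0 0;45 0 0 0 0 0 0;45 0 0 0.95 0 0 0;45 0 0 0.5 0 0 0;45 0 0 0.5 0 0 0;45 0 0 0 0 0 0'
python3 -m inch '0 0 0 0 0 0 0;0 0 0 0 0 0 0;0 0 0 0 0 0 0;0 0 0 0 0 0 0;0 0 0 0 0 0 0;0 0 0 0 0 0 0' 60
```

```text
t: 8.35
ee_pos: [0.5077, -0.2245, 0.0145]
eef_rot: [3.14, -0.002, -2.914]
wrist_force: [-0.6, -0.9, 0.8]
grip_width: 0.0447
grip_force: 0.0
t: 8.95
ee_pos: [0.5087, -0.2252, 0.0165]
eef_rot: [-3.141, 0.001, -2.914]
wrist_force: [-0.3, 0.4, 5.1]
grip_width: 0.0121
grip_force: 59.4
```

It grips, but a width of 12 mm suggests a shallow hold near the top. I'll regrasp 9 mm deeper.

```bash
python3 -m inch '45 0 0 0 0 0 0;45 0 0 0 0 0 0;45 0 0 0 0 0 0;45 0 0 0.3 0 0 0;45 0 0 0.2 0 0 0;45 0 0 0 0 0 0'
python3 -m inch '0 0 0 0 0 0 0;0 0 0 0 0 0 0;0 0 0 0 0 0 0;0 0 0 0 0 0 0;0 0 0 0 0 0 0;0 0 0 0 0 0 0' 60
```

```text
t: 9.55
ee_pos: [0.5078, -0.2247, 0.0049]
eef_rot: [3.14, -0.001, -2.914]
wrist_force: [-0.0, 0.4, -0.1]
grip_width: 0.0453
grip_force: 0.0
t: 10.15
ee_pos: [0.5085, -0.2251, 0.0061]
eef_rot: [-3.141, 0.0, -2.914]
wrist_force: [1.0, -0.6, 2.3]
grip_width: 0.0125
grip_force: 60.1
```

```bash
python3 -m inch '0 0 0 -0.5 0 0 0;0 0 0 -1 0 0 0;0 0 0 -1 0 0 0;0 0 0 -1 0 0 0;0 0 0 0 0 0 0;0 0.12 0.91 0 0 0 0;0 0.12 0.91 0 0 0 0;0 0.12 0.91 0 0 0 0'
python3 -m inch '0 0.12 0.91 0 0 0 0;0 0.12 0.91 0 0 0 0;0 0.12 0.91 0 0 0 0;0 0.12 0.91 0 0 0 0;0 0.12 0.91 0 0 0 0;0 0.12 0.91 0 0 0.81 0;0 0 0 0 0 0 0.81;0 0 0 0 0 0 0.81'
```

```text
t: 10.95
ee_pos: [0.488, -0.1724, 0.0747]
eef_rot: [3.14, -0.001, -2.914]
wrist_force: [0.3, 0.3, -1.2]
grip_width: 0.0127
grip_force: 59.7
t: 11.75
ee_pos: [0.4502, -0.0691, 0.0754]
eef_rot: [-3.116, -0.111, 3.139]
wrist_force: [-0.8, 0.0, -1.9]
grip_width: 0.0128
grip_force: 59.7
```

One row had the turn in the wrong column (about y). I'll undo it and look.

```bash
python3 -m inch '0 0 0 0 -0.18 -0.79 0;0 0 0 0 0 0 0;0 0 0 0 0 0 0'
python3 - <<'E'
from h import *
s=viewer.snapshot("scene"); w=viewer.snapshot("wrist")
cv2.imwrite("pics/s4.png",np.hstack([cv2.resize(s["frame"][150:300,180:330],(400,400),interpolation=2),cv2.resize(w["frame"],(400,300))[:].repeat(1,0) if 0 else cv2.copyMakeBorder(cv2.resize(w["frame"],(400,300)),0,100,0,0,0)]))
print(proj(s,monitor.read_state()["ee_pos"]))
E
```

```text
t: 12.05
ee_pos: [0.45, -0.0702, 0.076]
eef_rot: [-3.141, -0.002, -3.14]
wrist_force: [0.6, -1.0, -0.9]
grip_width: 0.0126
grip_force: 59.7
[274.80389864 229.30131002]
```

View pics/s4.png

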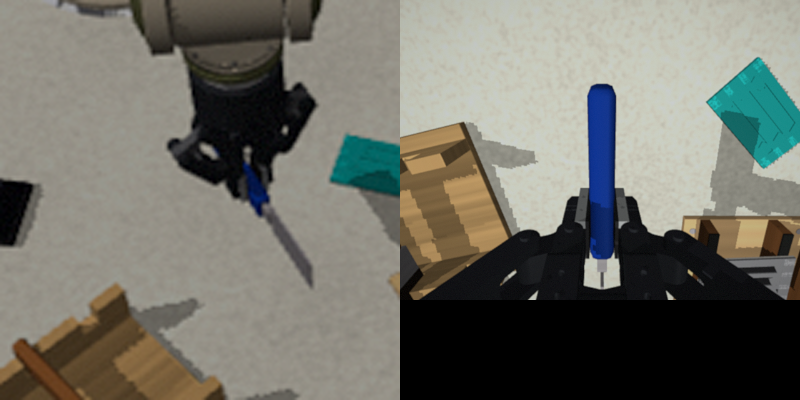

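The knife is held well, level and on edge, pointing to +x. I'll lower it and feel for the bench.

```bash
python3 -m inch '0 0 0 1 0 0 0;0 0 0 1 0 0 0;0 0 0 1 0 0 0;0 0 0 1 0 0 0;0 0 0 0.4 0 0 0;0 0 0 0 0 0 0;0 0 0 0 0 0 0'; python3 -m inch '0 0 0 0.15 0 0 0;0 0 0 0 0 0 0';python3 -m inch '0 0 0 0.15 0 0 0;0 0 0 0 0 0 0'; python3 -m inch '0 0 0 0.1 0 0 0;0 0 0 0 0 0 0'
```

```text
t: 12.85
ee_pos: [0.4508, -0.0704, -0.0117]
eef_rot: [-3.141, 0.001, -3.14]
wrist_force: [0.2, -0.2, -1.1]
grip_width: 0.0126
grip_force: 59.7
t: 13.05
ee_pos: [0.4505, -0.0704, -0.0149]
eef_rot: [-3.141, 0.001, -3.14]
wrist_force: [0.1, 0.1, -1.3]
grip_width: 0.0124
grip_force: 59.7
t: 13.25
ee_pos: [0.4502, -0.0703, -0.0183]
eef_rot: [-3.141, -0.0, -3.14]
wrist_force: [-0.1, 0.3, -0.7]
grip_width: 0.0127
grip_force: 59.7
t: 13.45
ee_pos: [0.4502, -0.0703, -0.0204]
eef_rot: [-3.141, -0.0, -3.14]
wrist_force: [0.0, 0.3, -0.0]
grip_width: 0.0126
grip_force: 59.7
```

Contact is at a reported z of -0.020, so knife centre = reported + 0.040. I'll release, rise a little and nudge toward -y.

```bash
python3 -m inch '60 0 0 0 0 0 0;60 0 0 0 0 0 0;60 0 0 0 0 0 0;60 0 0 0 0 0 0;60 0 0 -0.5 0 0 0;60 0 0 0 0 0 0'
python3 -m inch '60 0 -0.6 0 0 0 0;60 0 -0.6 0 0 0 0;60 0 -0.4 0 0 0 0;60 0 -0.4 0 0 0 0;60 0 -0.3 0 0 0 0;60 0 0 0 0 0 0'
python3 -m inch '60 0 0 -1 0 0 0;60 0 0 -1 0 0 0;60 0 0 -1 0 0 0;60 0 0 -1 0 0 0;60 0 0 -1 0 0 0;60 0 0 0 0 0 0'
python3 - <<'E'
from h import *
w=viewer.snapshot("wrist")
for c in blobs(w,(105,110,35),(130,255,255),300):
    r=cv2.minAreaRect(c); b=cv2.boxPoints(r); print(np.round(r[1]),[np.round(ray(w,*p,.014),4).tolist()[:2] for p in b])
s=viewer.snapshot("scene")
cv2.imwrite("pics/s5.png",np.hstack([cv2.resize(s["frame"][150:300,180:330],(400,300),interpolation=2),cv2.resize(w["frame"],(400,300))]))
E
```

```text
t: 14.05
ee_pos: [0.451, -0.0706, -0.009]
eef_rot: [-3.141, 0.002, -3.14]
wrist_force: [-0.6, -1.1, 0.4]
grip_width: 0.0599
grip_force: 0.0
t: 14.65
ee_pos: [0.4504, -0.1171, -0.0103]
eef_rot: [-3.141, 0.0, -3.141]
wrist_force: [0.2, 0.2, -0.0]
grip_width: 0.0598
grip_force: 0.0
t: 15.25
ee_pos: [0.4515, -0.1166, 0.0918]
eef_rot: [-3.139, 0.004, -3.14]
wrist_force: [-0.0, 1.0, -0.5]
grip_width: 0.0599
grip_force: 0.0
[ 42. 154.] [[0.4759, -0.1052], [0.3786, -0.1052], [0.379, -0.0807], [0.4763, -0.0774]]
```

View pics/s5.png

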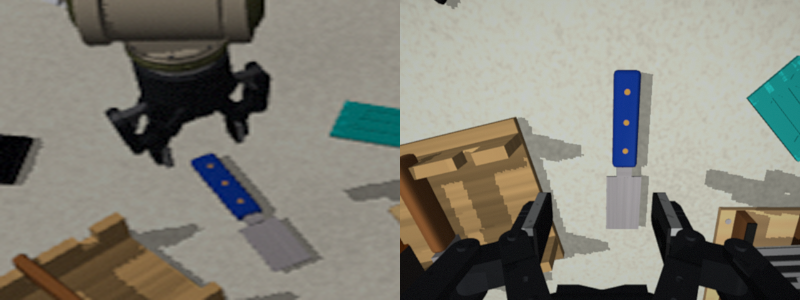

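The knife lies flat, handle x 0.377–0.476 and y≈-0.092, so the grip is at (0.451, -0.092) with yaw≈0. I'll regrasp it across the width, feeling down to the bench.

```bash
python3 -m inch '38 0 0.8 0 0 0 0;38 0 0.43 0 0 0 0;38 0 0 1 0 0 0;38 0 0 1 0 0 0;38 0 0 1 0 0 0;38 0 0 1 0 0 0;38 0 0 1 0 0 0;38 0 0 0 0 0 0'; python3 -m inch '38 0 0 0.4 0 0 0;38 0 0 0 0 0 0';python3 -m inch '38 0 0 0.15 0 0 0;38 0 0 0 0 0 0'; python3 -m inch '38 0 0 0.15 0 0 0;38 0 0 0 0 0 0'; python3 -m inch '38 0 0 0.1 0 0 0;38 0 0 0 0 0 0'
```

```text
t: 16.15
ee_pos: [0.4485, -0.0907, -0.0126]
eef_rot: [3.139, -0.005, -3.14]
wrist_force: [-1.0, 0.5, 0.3]
grip_width: 0.0382
grip_force: 0.0
t: 16.35
ee_pos: [0.4502, -0.0916, -0.0184]
eef_rot: [-3.142, -0.0, -3.14]
wrist_force: [0.3, -0.3, 0.6]
grip_width: 0.0381
grip_force: 0.0
t: 16.55
ee_pos: [0.4505, -0.0918, -0.021]
eef_rot: [-3.141, 0.001, -3.14]
wrist_force: [-0.3, -0.1, 0.1]
grip_width: 0.038
grip_force: 0.0
t: 16.75
ee_pos: [0.4503, -0.0917, -0.0243]
eef_rot: [-3.141, -0.0, -3.14]
wrist_force: [0.2, -0.2, -0.9]
grip_width: 0.038
grip_force: 0.0
t: 16.95
ee_pos: [0.4503, -0.0917, -0.0264]
eef_rot: [-3.141, -0.0, -3.14]
wrist_force: [-0.7, -1.6, -1.5]
grip_width: 0.0377
grip_force: 0.0
```

```bash
for i in 1; do python3 -m inch '38 0 0 0.1 0 0 0;38 0 0 0 0 0 0'|grep -E 'pos|wrist'; python3 -m inch '38 0 0 0.1 0 0 0;38 0 0 0 0 0 0'|grep -E 'pos|wrist';python3 -m inch '38 0 0 0.1 0 0 0;38 0 0 0 0 0 0'|grep -E 'pos|wrist'; done
```

```text
ee_pos: [0.4502, -0.0917, -0.0284]
wrist_force: [-0.1, -0.6, -0.1]
ee_pos: [0.4502, -0.0916, -0.0304]
wrist_force: [-0.4, -0.5, -0.4]
ee_pos: [0.4502, -0.0917, -0.0324]
wrist_force: [-0.3, -1.1, 0.3]
```

```bash
python3 -m inch '38 0 0 0.1 0 0 0;38 0 0 0 0 0 0'|grep -E 'pos|wrist'; python3 -m inch '0 0 0 0 0 0 0;0 0 0 0 0 0 0;0 0 0 0 0 0 0;0 0 0 0 0 0 0;0 0 0 0 0 0 0' 40; python3 -m inch '0 0 0 0 0 0 0' 100
```

```text
ee_pos: [0.4505, -0.0918, -0.0337]
wrist_force: [-3.4, 0.2, 9.0]
t: 18.25
ee_pos: [0.4518, -0.0922, -0.0326]
eef_rot: [-3.14, 0.003, -3.14]
wrist_force: [-2.3, 2.0, 20.5]
grip_width: 0.0246
grip_force: 44.7
t: 18.35
ee_pos: [0.4519, -0.0923, -0.0323]
eef_rot: [-3.14, 0.004, -3.14]
wrist_force: [-2.3, 2.1, 24.8]
grip_width: 0.0234
grip_force: 105.0
```

The fingers reached the bench and the handle is gripped (knife centre = reported + 0.0395). I'll lift and move in front of the left bay.

```bash
python3 -m inch '0 0 0 -0.6 0 0 0;0 0 0 -1 0 0 0;0 0 0 -1 0 0 0;0 0.2 0 -1 0 0 0;0 0.2 0 -1 0 0 0;0 0.2 1 0 0 0 0;0 0.2 1 0 0 0 0;0 0.2 1 0 0 0 0'
python3 -m inch '0 0.2 1 0 0 0 0;0 0.2 1 0 0 0 0;0 0.2 1 0 0 0 0;0 0.2 1 0 0 0 0;0 0.2 1 0 0 0 0;0 0 1 0 0 0 0;0 0 1 0 0 0 0;0 0 1 0 0 0 0'
python3 -m inch '0 0 1 0 0 0 0;0 0 1 0 0 0 0;0 0 1 0 0 0 0;0 0 0.25 0 0 0 0;0 0 0 0 0 0 0;0 0 0 0 0 0 0'
python3 - <<'E'
from h import *
s=viewer.snapshot("scene");w=viewer.snapshot("wrist");t=viewer.snapshot("top")
p=monitor.read_state()["ee_pos"];k=p+[.105,0,.0395]
print("pred tip px",proj(w,k),proj(s,k),proj(t,k))
big=lambda a:cv2.resize(a,(400,300),interpolation=2)
cv2.imwrite("pics/s6.png",np.vstack([np.hstack([big(s["frame"][150:330,280:480]),big(w["frame"])]),np.hstack([big(t["frame"][130:310,180:380]),big(w["frame"][240:480,120:520])])]))
E
```

```text
t: 19.15
ee_pos: [0.4298, -0.0311, 0.0579]
eef_rot: [-3.141, -0.0, -3.141]
wrist_force: [-0.2, 0.4, -0.6]
grip_width: 0.0235
grip_force: 98.7
t: 19.95
ee_pos: [0.4097, 0.1291, 0.0578]
eef_rot: [-3.141, -0.0, -3.14]
wrist_force: [0.0, 0.6, -2.3]
grip_width: 0.0234
grip_force: 98.7
t: 20.55
ee_pos: [0.4098, 0.1927, 0.0577]
eef_rot: [-3.141, -0.0, -3.14]
wrist_force: [0.2, -0.9, -0.8]
grip_width: 0.0232
grip_force: 98.7
pred tip px [321.6492639  530.50651064] [383.32060275 197.5324239 ] [237.0338847  239.94040518]
```

View pics/s6.png

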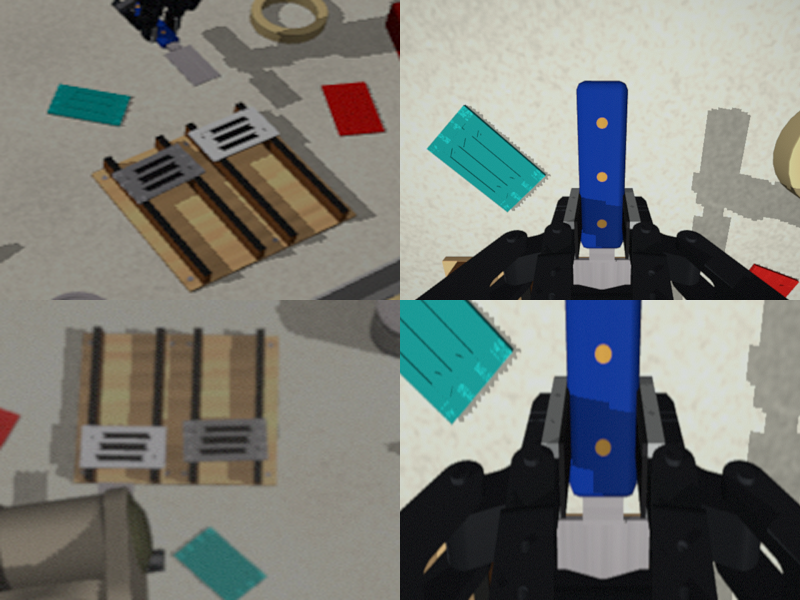

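The views show the knife held straight and level, with its blade in line with the white plate's bay; the plate is at about (235,135) in the upper-left panel. I'll check the blade and plate positions numerically.

Run:
```python
from h import *
s=viewer.snapshot("scene");g=cv2.cvtColor(s["frame"],cv2.COLOR_BGR2GRAY); hs=cv2.cvtColor(s["frame"],cv2.COLOR_BGR2HSV)
roi=g[170:210,355:400]; 
for r in roi[::2]: print(' '.join('%3d'%v for v in r[::2]))
print("sat",hs[190,366:392:3],)
m=((g>150)*255).astype(np.uint8)[205:260,365:430]
for c in cv2.findContours(m,0,2)[0]:
    if cv2.contourArea(c)>200:
        b=cv2.boxPoints(cv2.minAreaRect(c))+[365,205]; print([np.round(ray(s,*p,.038),3).tolist()[:2] for p in b])
```

```text
21  48  17  37  19  21  39 138 139 140 145 141 142 101  97  97  94  93  93  96  92 111 142
 39  44  17  25  27  21  17 111 147 146 144 141 145 132  93  94  97  93  92  95  96  91 140
 63  42  28  38  26  24  30  82 141 141 140 141 144 141 128  92  93  95  95  98  95  94  96
137 153  72  31  50  74 110 114 144 140 137 143 144 145 144 131  95  96  94  96  96  93  95
143 143 137  54  67 106 100  93 110 104 108 137 144 145 143 143 120  96  98  94  95  97  93
145 144 142 148 142  83  90 108 109 106 106 111 145 141 140 142 143 102  97  94  94  92  95
141 145 146 136 111 107 105 107 105 108 106 105 117 143 145 145 142 148 102  96  99  95  98
141 141 143 143 116 105 106 104 107 106 107 106 105 126 145 140 137 140 148 106  97  95  96
142 141 140 144 146 100 107 105 105 106 106 108 106 104 130 142 142 143 128  95  98  94  95
142 147 145 142 145 137 107 104 104 106 104 105 106 104 104 137 146 140 149 106  96  96  96
144 144 139 146 143 147 136 102 106 104 106 103 106 106 104 106 145 143 145 149 114 115  96
144 142 145 144 140 144 143 114 103 104 104 104 102 106 105 104 108 143 143 145 146 142 1
[... 178 characters left out ...]
 145 145
143 145 146 145 143 139 147 146 148 131 101 104 104  99 100 124 146 146 145 142 146 146 147
142 142 142 144 146 143 142 145 144 148 141  95 102 129 145 142 141 142 143 144 146 138 143
141 141 148 148 145 141 141 147 145 144 143 142 148 147 146 143 146 147 146 144 143 143 146
142 141 141 143 146 146 143 146 142 141 147 146 145 144 145 146 145 145 142 140 139 143 144
144 144 147 143 143 143 147 145 143 142 146 145 143 145 144 146 145 141 142 143 142 143 144
144 145 148 145 146 143 145 144 144 144 141 141 143 144 145 146 145 143 141 143 145 143 142
sat [[ 33  17 151]
 [168  12 105]
 [162  12 108]
 [162  12 109]
 [165  14 107]
 [158   9 108]
 [168  12 107]
 [ 24  24 148]
 [ 21  24 146]]
```

The blade end in the scene view is at (383.5,197.8), within a pixel of the prediction of (383.3,197.5). I'll lower and insert.

```bash
python3 -m inch '0 0 0 1 0 0 0;0 0 0 1 0 0 0;0 0 0 1 0 0 0;0 0 0 0.76 0 0 0;0 0 0 0 0 0 0;0 0 0 0 0 0 0'
python3 -m inch '0 -0.5 0 0 0 0 0;0 -0.5 0 0 0 0 0;0 -0.5 0 0 0 0 0;0 -0.5 0 0 0 0 0;0 -0.5 0 0 0 0 0;0 0 0 0 0 0 0'
python3 -m inch '0 -0.5 0 0 0 0 0;0 -0.2 0 0 0 0 0;0 0 0 0 0 0 0'
```

```text
t: 21.35
ee_pos: [0.4101, 0.1931, -0.0171]
eef_rot: [-3.141, 0.0, -3.14]
wrist_force: [-0.0, 0.2, -1.6]
grip_width: 0.0234
grip_force: 98.7
t: 21.95
ee_pos: [0.4614, 0.1932, -0.0174]
eef_rot: [-3.142, 0.001, -3.141]
wrist_force: [-1.3, 0.4, -0.2]
grip_width: 0.0233
grip_force: 98.7
t: 22.25
ee_pos: [0.4744, 0.1933, -0.0175]
eef_rot: [-3.141, 0.0, -3.14]
wrist_force: [-0.1, -0.9, -1.3]
grip_width: 0.0234
grip_force: 98.7
```

Blade is under the plate (tip x≈0.579, z≈0.022). Now to lift.

```bash
python3 -m inch '0 0 0 -0.3 0 0 0;0 0 0 -0.3 0 0 0;0 0 0 -0.25 0 0 0;0 0 0 -0.25 0 0 0;0 0 0 -0.25 0 0 0;0 0 0 -0.25 0 0 0;0 0 0 -0.25 0 0 0;0 0 0 -0.25 0 0 0'
python3 -m inch '0 0 0 0 0 0 0;0 0 0 0 0 0 0'
python3 - <<'E'
from h import *
s=viewer.snapshot("scene"); cv2.imwrite("pics/s7.png",s["frame"])
g=cv2.cvtColor(s["frame"],cv2.COLOR_BGR2GRAY)
a=cv2.cvtColor(cv2.imread("pics/scene0.png"),cv2.COLOR_BGR2GRAY)
print("bright now/before",(g[205:260,365:430]>180).sum(),(a[205:260,365:430]>180).sum())
m=cv2.absdiff(g,a); 
print("spare changed",(m[235:275,333:372]>40).sum())
for r in g[190:260:3,355:430:3]: print(' '.join('%3d'%v for v in r))
E
```

```text
t: 23.05
ee_pos: [0.4739, 0.1934, 0.025]
eef_rot: [-3.141, 0.0, -3.14]
wrist_force: [0.1, 0.9, -1.5]
grip_width: 0.0236
grip_force: 98.6
t: 23.25
ee_pos: [0.4739, 0.1933, 0.0245]
eef_rot: [-3.141, 0.0, -3.14]
wrist_force: [-1.1, -0.6, -0.8]
grip_width: 0.0235
grip_force: 98.6
bright now/before 0 0
spare changed 0
146 117   1   8   6  11  29  16   3  34  98 100  96 100 119 149 148 144 149 143 143 145 140 141 135
145 148  82  11   9  33  16  21   8 101  98 101  97  98  96 140 142 141 142 141 142 148 130 129  97
145 147 149  51  11  68  22  18  23 134 151  96 101  98  98  98 143 146 146 135 133  94  93  97  98
143 146 145 148  30  61  36  36  23  30 145 128  96  99  99  97  95  94  93  94  98  98  93  96  96
142 147 148 146 144 153  33  25  97 106 147 139 136  96  98 100  98  95  97  97  95  93  96  97  95
143 144 145 147 147 146 146 127  94  81 109 107  99  96 100  95  98  94  95  98  99  94  94  98 107
145 149 145 145 148 143 146 130 106 107 105 107 107  98  97  96 126 152 133  97  97  94  95 108 144
149 146 148 147 147 146 146 143 105 106 107 107 107 106 143 152 150 151 150 146 133 1
[... 914 characters left out ...]

128 108  86  84  82  84  88  82  71  44  30   9  83  89  90 129 132 131  87  90  54  36  25  13  97
 79  82  26   7  75  87  84  81  80  54  48  20  14  94  91  87 130 131 134  92  94  38  49  16  23
 44   8  52  84  60  86  86  96  82  83  48  51  17  33  90  91  89 136 134 121 122 134  48  51  17
 41  86  37   9  19  74  79  81  86  90  92  32  45  15  63  95  93 108 133 132 129 132 122  44  44
 62  12  18  77  66  57  85  84  90  73  89  87  40  42  18  74  93  92 113 130 130 131 135 120  44
 12  58  81  13  19  77  87  69  10  93  92  94  86  47  31  16  91  90  89 125 128 133 138 136  89
 85  29  12  58  88  78  49  16  16  32  97  95  93  90  48  18  12  90  87  91 138 137 135 132 128
```

Run:
```python
from h import *
s=viewer.snapshot("scene")
for th in(0,25,50,70):
    t=np.radians(th)
    print(th,[np.round(proj(s,np.array([.6065-a*np.cos(t)-.004*np.sin(t)*0,y,.036+a*np.sin(t)]))) for a,y in((.058,.145),(.058,.241),(0,.145),(0,.241))])
```

```text
0 [array([373., 230.]), array([405., 214.]), array([386., 247.]), array([419., 231.])]
25 [array([375., 226.]), array([407., 210.]), array([386., 247.]), array([419., 231.])]
50 [array([379., 226.]), array([412., 209.]), array([386., 247.]), array([419., 231.])]
70 [array([383., 228.]), array([417., 212.]), array([386., 247.]), array([419., 231.])]
```

The numbers suggest the whole plate rose level on the blade, because I inserted past its centre of mass. I'll lower it back, withdraw to a ~16 mm insertion and check where the plate lies.

```bash
python3 -m inch '0 0 0 0.25 0 0 0;0 0 0 0.25 0 0 0;0 0 0 0.25 0 0 0;0 0 0 0.25 0 0 0;0 0 0 0.25 0 0 0;0 0 0 0.25 0 0 0;0 0 0 0.3 0 0 0;0 0 0 0.3 0 0 0'
python3 -m inch '0 0 0 0 0 0 0;0 0.4 0 0 0 0 0;0 0.4 0 0 0 0 0;0 0 0 0 0 0 0'
python3 - <<'E'
from h import *
for n,roi in (("scene",(360,195,440,260)),("top",(205,190,268,240))):
    s=viewer.snapshot(n); h=cv2.cvtColor(s["frame"],cv2.COLOR_BGR2HSV); o=cv2.cvtColor(cv2.imread(f"pics/{n}0.png"),cv2.COLOR_BGR2HSV)
    for im,l in((o,"before"),(h,"now")):
        g=im[...,2]; x0,y0,x1,y1=roi
        m=((g[y0:y1,x0:x1]>(148 if n=="scene" else 140))*255).astype(np.uint8)
        m=cv2.morphologyEx(m,cv2.MORPH_CLOSE,np.ones((7,7))); m=cv2.morphologyEx(m,cv2.MORPH_OPEN,np.ones((5,5)))
        for c in cv2.findContours(m,0,2)[0]:
            if cv2.contourArea(c)>150:
                r=cv2.minAreaRect(c); b=cv2.boxPoints(r)+[x0,y0]
                print(n,l,np.round(r[1],1),[np.round(ray(s,*p,.038),3).tolist()[:2] for p in b])
E
```

```text
t: 24.15
ee_pos: [0.474, 0.1933, -0.0179]
eef_rot: [-3.141, 0.0, -3.14]
wrist_force: [0.5, -0.9, -2.0]
grip_width: 0.0233
grip_force: 98.6
t: 24.55
ee_pos: [0.4566, 0.1934, -0.0174]
eef_rot: [-3.141, -0.001, -3.14]
wrist_force: [-0.1, -0.5, -0.2]
grip_width: 0.0228
grip_force: 98.6
scene now [20.4 11.7] [[0.637, 0.18], [0.63, 0.211], [0.682, 0.211], [0.689, 0.181]]
scene now [37.7 79.5] [[0.472, 0.153], [0.562, 0.332], [0.657, 0.268], [0.571, 0.096]]
top now [18.4 43. ] [[0.566, 0.259], [0.655, 0.215], [0.634, 0.177], [0.545, 0.222]]
```

Run:
```python
from h import *
s=viewer.snapshot("scene"); a=cv2.imread("pics/scene0.png"); r=np.s_[208:255,372:425]
g=cv2.cvtColor(s["frame"],6)[r].astype(np.float32); b=cv2.cvtColor(a,6)[r].astype(np.float32)
print("mean diff",np.abs(g-b).mean(), cv2.phaseCorrelate(b,g,cv2.createHanningWindow(g.shape[::-1],cv2.CV_32F)), np.std(b))
sh,_=cv2.phaseCorrelate(b,g,cv2.createHanningWindow(g.shape[::-1],cv2.CV_32F))
c=np.array([396,230.]); print(ray(s,*(c+sh),.038)-ray(s,*c,.038))
for k in(b,g): print(k[:30:4,:40:3].astype(int))
```

```text
mean diff 9.742272 ((-0.050255505106036935, 0.08669847814048026), 1.0106026132901509) 41.875923
[ 0.00015139 -0.00025213  0.        ]
[[141 135 135 137 141 140 137 136 140 137 137 140 135 139]
 [136 141 139 136 138 136 138 136 142  43 107 140 134 135]
 [140 139 137 139 136 139 134 135 115  76 128 143 138 126]
 [135 133 136 140 136 137 137 144 145 113  64 144 143 137]
 [127   0 132 132 140 144 135  43  25 109 132 125 143 139]
 [104  72 147 142 110   1  83 144  47   9  28 134 139 132]
 [110  84 145  96 142  98   2   5  97 138  44   6  93 143]
 [ 68 104  80 145 143 145 145  78   7  69 149 141  74  49]]
[[ 62 110 105  98 104  98  95  96  96 104 112 147 142 145]
 [144  92 109 108 105 102 136 115 150  46 111 145 139 141]
 [112 107 106 106 111 106 101  96  83  54 136 150 148 130]
 [144 113 107 105 106 108 109 134 154 135  62 145 149 144]
 [134   4 121 101 128 154 141  46   0 102 144 130 149 150]
 [109  79 155 151 119   0  72 155  70  10  31 123 148 139]
 [118  69 151 118 152 103   7   8 103 149  45   3 100 150]
 [ 71 109  68 151 148 150 154  82   3  71 157 148  93  52]]
```

The plate is back exactly in place (shift under 0.3 mm). I'll lift with about 17 mm insertion.

```bash
python3 -m inch '0 -0.15 0 -0.25 0 0 0;0 0 0 -0.25 0 0 0;0 0 0 -0.25 0 0 0;0 0 0 -0.25 0 0 0;0 0 0 -0.25 0 0 0;0 0 0 -0.25 0 0 0;0 0 0 -0.25 0 0 0;0 0 0 -0.15 0 0 0'
python3 -m inch '0 0 0 0 0 0 0'
python3 - <<'E'
from h import *
s=viewer.snapshot("scene"); cv2.imwrite("pics/s8.png",s["frame"])
for th in(0,15,30,45):
    t=np.radians(th)
    print(th,[np.round(proj(s,np.array([.6065-a*np.cos(t),y,.036+a*np.sin(t)]))) for a,y in((.058,.145),(.058,.241),(0,.145),(0,.241))])
g=cv2.cvtColor(s["frame"],6)
for r in range(196,250,3): print(r,' '.join('%3d'%v for v in g[r,365:428:3]))
E
```

```text
t: 25.5
ee_pos: [0.461, 0.1934, 0.0211]
eef_rot: [-3.141, 0.0, -3.14]
wrist_force: [-0.2, 0.2, -1.2]
grip_width: 0.0238
grip_force: 98.6
t: 25.6
ee_pos: [0.4611, 0.1933, 0.021]
eef_rot: [-3.141, 0.001, -3.14]
wrist_force: [0.3, -0.2, -1.5]
grip_width: 0.0234
grip_force: 98.6
0 [array([373., 230.]), array([405., 214.]), array([386., 247.]), array([419., 231.])]
15 [array([374., 227.]), array([406., 211.]), array([386., 247.]), array([419., 231.])]
30 [array([375., 226.]), array([408., 209.]), array([386., 247.]), array([419., 231.])]
45 [array([378., 225.]), array([411., 209.]), array([386., 247.]), array([419., 231.])]
196   8  38  34  25  19 120 136 100  99 100 100  96  95 101  97  98  98  98  96  96  96
199 140 134  26  50 111 124 145 100  96  97 101  98  98  95  93  91  96  97  98  92  95
202 143 145 124  97 103  97 106 106 101  98  97  99  99  97 100  97  98  93  94  94 112
205 145 147 144 120 106 108 110 106 105  97  95 100  95  98  94  95  97  94  90 144 140
208 145 147 145 113 107 105 106 108 108 124  98  96  96  98 125 138 145 143 142 139 137
211 148 146 142 147 100 105 105 1
[... 410 characters left out ...]
 141 139 146  11  45 144 142 142  97 146 131   8  16  30 122 143 116 141  98  96  94
229 138 145 133  49  10 136 143 145  98   8  15  29 131 128  44 138 142 145 128 100  97
232 144 142 127  51  43  86 144 141 138  50 131 131   3  12  92 145 145  99  85  96  94
235  86  84  83 121  47  33 144 141 143 104   6   9  97 144 143 105  15  27  14  91  96
238  80  95  83  82 120  45 115 143 146  28  98 144 140 108  91  93  24  51  17  11  92
241  85  83  83  84  80  48  45 142 141 142 139  97  87  91  90  89  93  45  50  14  30
244  14  86  89  82  79  80  34 140 144  49  93  91  90  90  89  99 136 129  44  45  18
247  66  85  85  86  86  82  88  31  34  17  66  89  91  91 136 133 132 130 121  47  43
```

The far edge stays put and the near edge is up by about 35–45°. I'll continue the arc over.

```bash
python3 -m inch '0 -0.25 0 -0.28 0 0 0;0 -0.25 0 -0.28 0 0 0;0 -0.3 0 -0.2 0 0 0;0 -0.3 0 -0.2 0 0 0;0 -0.25 0 -0.07 0 0 0;0 -0.25 0 -0.06 0 0 0;0 -0.25 0 0 0 0 0;0 -0.25 0 0 0 0 0'
python3 -m inch '0 -0.25 0 0 0 0 0;0 -0.25 0 0 0 0 0;0 -0.25 0 0 0 0 0;0 -0.25 0 0 0 0 0;0 0 0 0 0 0 0;0 0 0 0 0 0 0;0 0 0 0 0 0 0'
python3 - <<'E'
from h import *
s=viewer.snapshot("scene"); cv2.imwrite("pics/s9.png",s["frame"]);g=cv2.cvtColor(s["frame"],6)
print(monitor.read_state()["ee_pos"])
for n,x in(("old",.5775),("flipped",.6355)): print(n,[np.round(proj(s,np.array([x+a,y,.038]))) for a in(-.029,.029) for y in(.145,.241)])
for r in range(205,275,3): print(r,' '.join('%3d'%v for v in g[r,370:442:3]))
E
```

```text
t: 26.45
ee_pos: [0.5032, 0.1934, 0.0422]
eef_rot: [-3.141, -0.0, -3.14]
wrist_force: [-0.0, 0.2, -1.3]
grip_width: 0.0232
grip_force: 98.7
t: 27.15
ee_pos: [0.5227, 0.1934, 0.0423]
eef_rot: [-3.141, -0.0, -3.14]
wrist_force: [0.1, -0.1, -0.4]
grip_width: 0.0234
grip_force: 98.7
[0.52271338 0.19346739 0.04235365]
old [array([373., 230.]), array([405., 214.]), array([386., 247.]), array([419., 230.])]
flipped [array([386., 247.]), array([419., 230.]), array([400., 265.]), array([433., 247.])]
205 146 146  18   3  62  18  20  19 144 146 143 123  97  96  98  99  91 141 145 137 137 142 143 131
208 144 146 129   0  44  36  33  21  48 144 145 144 106  95  97  97  98  96 139 139 113  89  96  94
211 148 145 148 150 153  29  29  97 106 140  78 147 141 103  97  95  98  98  96  95  98  92  93  95
214 146 144 138 142 142 138 115  99  92 110 109 108 140 146  97 100  95  99  97  99  96  97  96  96
217 147 145 145 146 144 145 129 108 108 107 109 109  65  97  96  97  98  96  95  97  95  95  97  96
220 146 145 144 143 147 142 140 107 107 108 109 106 111  78  95  98  98  95  96  94  94 102  94 104
223
[... 1096 characters left out ...]

256  79  87  69  14  93  93  96  85  83  87  84  86  52  18  77  83  80  83  98  58  35  32  17  83
259  78  48  20  13  32  93  94  94  87  87  85  85  87  86  69  88  97  95  92  88  41  47  20  12
262  93  96  27  47  16  66  93  92 108  58  89  91  70  96  96  96  94  88  94 118 131  50  48  18
265  96  96  99  45  32  19  91  91  89 128  58  29  16  68  95  89  87 130 130 127 128 135  43  46
268  97  93 137 120  48  16  14  88  88  91 130  46  30  13  77  88  89 110 129 130 130 133 124  41
271 126 132 133 132  83  51  13  33  98  96  94  97  49  24   9  88  84  83 128 134 133 132 129  91
274 133 130 129 129 131  50  43  16  63  93  88 104  74  49  20  21  92  93  91 134 130 126 118 115
```

The bare grey face with its slots now lies exactly at the predicted flipped position. I'll withdraw and take the knife back to the clear bench.

```bash
python3 -m inch '0 1 0 0 0 0 0;0 1 0 0 0 0 0;0 1 0 0 0 0 0;0 1 0 0 0 0 0;0 1 0 0 0 0 0;0 0.6 0 0 0 0 0;0 0 -1 0 0 0 0;0 0 -1 0 0 0 0'
python3 -m inch '0 0 -1 0 0 0 0;0 0 -1 0 0 0 0;0 0 -1 0 0 0 0;0 0 -1 0 0 0 0;0 -0.2 -1 0 0 0 0;0 -0.2 -1 0 0 0 0;0 -0.2 -1 0 0 0 0;0 -0.2 -1 0 0 0 0'
python3 -m inch '0 -0.2 -1 0 0 0 0;0 -0.2 -1 0 0 0 0;0 -0.2 -1 0 0 0 0;0 -0.2 -1 0 0 0 0;0 0 -0.3 0 0 0 0;0 0 0 1 0 0 0;0 0 0 1 0 0 0;0 0 0 1 0 0 0'
python3 -m inch '0 0 0 0.3 0 0 0;0 0 0 0.2 0 0 0;0 0 0 0 0 0 0;0 0 0 0 0 0 0'
```

```text
t: 28.0
ee_pos: [0.4106, 0.1531, 0.0426]
eef_rot: [-3.141, 0.001, -3.139]
wrist_force: [0.1, 0.6, -0.8]
grip_width: 0.0233
grip_force: 98.7
t: 28.8
ee_pos: [0.4273, -0.0075, 0.0426]
eef_rot: [-3.141, 0.0, -3.14]
wrist_force: [0.4, 0.8, -0.8]
grip_width: 0.0233
grip_force: 98.7
t: 29.6
ee_pos: [0.4431, -0.0922, -0.0181]
eef_rot: [-3.141, 0.0, -3.14]
wrist_force: [0.8, -0.5, -0.7]
grip_width: 0.0232
grip_force: 98.7
t: 30.0
ee_pos: [0.4438, -0.0928, -0.0269]
eef_rot: [-3.141, 0.001, -3.14]
wrist_force: [-0.7, 0.7, -0.9]
grip_width: 0.0234
grip_force: 98.7
```

```bash
python3 -m inch '0 0 0 0.15 0 0 0;0 0 0 0 0 0 0'|grep -E 'pos|wrist'; python3 -m inch '0 0 0 0.1 0 0 0;0 0 0 0 0 0 0'|grep -E 'pos|wrist'; python3 -m inch '0 0 0 0.05 0 0 0;0 0 0 0 0 0 0'|grep -E 'pos|wrist'
```

```text
ee_pos: [0.4434, -0.0927, -0.0305]
wrist_force: [0.5, -0.4, -1.1]
ee_pos: [0.4435, -0.0928, -0.0322]
wrist_force: [-0.7, 1.1, 5.1]
ee_pos: [0.4436, -0.0928, -0.0323]
wrist_force: [-6.9, 1.2, 20.9]
```

Contact. I'll release gently, retreat and check.

```bash
python3 -m inch '40 0 0 -0.05 0 0 0;40 0 0 0 0 0 0;40 0 0 0 0 0 0;40 0 0 0 0 0 0;40 0 0 -0.3 0 0 0;40 0 0 -0.5 0 0 0;40 0 0 -1 0 0 0;40 0 0 -1 0 0 0'
python3 -m inch '40 0 0 -1 0 0 0;40 0 0 -1 0 0 0;40 0 0 -1 0 0 0;40 0 0 -1 0 0 0;40 0 0 -1 0 0 0;40 0 0 0 0 0 0;40 0 0 0 0 0 0'
python3 - <<'E'
from h import *
w=viewer.snapshot("wrist");s=viewer.snapshot("scene");t=viewer.snapshot("top")
for v,n,roi in((w,"w",None),(s,"s",(200,130,330,300))):
  for c in blobs(v,(105,110,35),(130,255,255),80,roi):
    r=cv2.minAreaRect(c); b=cv2.boxPoints(r); print(n,np.round(r[1]),[np.round(ray(v,*p,.014),3).tolist()[:2] for p in b])
# plate: dark-grey plate corners in top view via contrast with original board; compare with spare patch
g=cv2.cvtColor(t["frame"],6); P=[[.6065,.145],[.6065,.241],[.6645,.241],[.6645,.145]]
px=[np.round(proj(t,np.array([*p,.038]))) for p in P]; print(px)
x0,y0=(px[2]-6).astype(int);x1,y1=(px[0]+6).astype(int)
for r in range(y0,y1,2): print(r,' '.join('%3d'%v for v in g[r,x0:x1:2]))
a=cv2.cvtColor(cv2.imread("pics/top0.png"),6); print("diff spare",cv2.absdiff(a,g)[200:230,272:312].mean(),"tools",cv2.absdiff(a,g)[195:280,440:500].mean())
E
```

```text
t: 31.4
ee_pos: [0.4433, -0.0927, 0.0247]
eef_rot: [-3.141, 0.0, -3.14]
wrist_force: [0.3, 0.6, 0.6]
grip_width: 0.0395
grip_force: 0.0
t: 32.1
ee_pos: [0.4432, -0.0926, 0.1236]
eef_rot: [-3.141, 0.001, -3.14]
wrist_force: [0.3, 0.1, -0.8]
grip_width: 0.0401
grip_force: 0.0
w [139.  37.] [[0.371, -0.105], [0.371, -0.08], [0.468, -0.079], [0.468, -0.106]]
s [34. 10.] [[0.374, -0.108], [0.37, -0.083], [0.469, -0.082], [0.473, -0.107]]
[array([263., 206.]), array([221., 205.]), array([223., 181.]), array([264., 181.])]
175 110 108 103  98  63  39  46 101 133 132 134 132 133 131 104  95  94  97  94  92  55  41  58 122  98  91
177 108 105  97  96  58  41  53 103 129 130 129 131 130 130  99  99  98  95 100  96  57  31  63 118  99 100
179 106 106  92 101 102  92  86 105 114 117 117 117 124 121 102  96  95  99  99  96  63  47  67 115 100  98
181 109 106  92 107 105 104  93  97  97  99  97  96  97 101  98  97  95  99  98  95  90  91  97 108  94  97
183 106 107 104 101  99  99  99  83  73  74  74  76  77  80  85  84  87  90  92  96  97 100 113 105  96  99
185 110 103 107 101  97 100  95  55  3
[... 826 characters left out ...]
201 109 109 103 105 109  98  97  95  96  98  95  95  93  86  90  85  86  84  82  92  96 104 100  99 102 105
203 109 103 107  98  88  81  88  98  97  97  98  93 100  97  93  95  97  96  99  92  97 109 108 103 107 103
205 101 105 101  85  36  38  83 130 134 131 128 126 127 112  98  97  97  96  94  85  67  68  84 103 106 101
207 102 100  99  74  35  41  86 132 131 135 136 134 136 122  98 102 100 102 102  85  33  36  75 100  99 102
209 101  99  98  75  38  38  91 131 131 135 131 131 127 122  98 100  99  98 101  85  33  43  77  98 102 100
211 102  98 100  63  35  47  99 134 132 131 136 134 132 124 101 102  99 101 101  83  36  45  83  98 100  96
diff spare 6.410833333333334 tools 8.070588235294117
```

The plate lies flat, bare side up, in the predicted place. The knife is flat (26 mm wide seen from above) and let go, and nothing touches the robot.

```bash
python3 -c "
from plant import workorder; print(workorder.hand_in())"
```

```text
the job is handed in; nothing more can be done
None
```

I handed the job in at about 32 s on the robot clock: the vent plate lies flat on the battens bare side up and the knife lies flat on the bench by the last camera check, but the hand-in gave no verdict.

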